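# Lay out the sieving station

### The arm

A 7-joint arm with a two-finger parallel gripper is mounted at the origin on a cart in front of the work surface, level with it; the furniture and walls round the work are solid. World frame = base frame: x ahead of the robot, y to its left, z up, the work surface at z = 0. Lengths are in mm, angles in rad, forces in N, time in s.
With the tool pointing down it reaches from about 425 to 925 mm from the base axis. Payload 6.8 kg.
Tool frame: the origin (TCP) lies at the very end of the fingers, on their centre line; the grasp point (between the pads) lies 19 mm behind it; z points along the fingers, y is the line along which they close (so a half turn about z gives the same grasp; the last joint's range is limited). The gripper opens to 88 mm and grips with 3 to 60 N. Pads are 20 mm wide; open, the fingers measure 115 mm over their backs; the gripper's body (75 mm by 178 mm) begins 61 mm behind the grasp point.
Start: joints at [-1.434, 0.477, 0.022, 1.555, -0.011, 1.109, -0.083], TCP at [163.589, 654.895, 185.764] pointing down, gripper open.
Joint ranges: [-2.96, 2.96], [-0.34, 2.1], [-1.41, 1.46], [0.24, 2.44], [-1.37, 4.51], [0.17, 1.92], [-2.96, 2.96]. Speed limits (rad/s): [2.39, 2.39, 3.14, 3.14, 3.14, 3.14, 3.14].

### API

Orientations are given as a unit quaternion [w, x, y, z].
In Python, from workcell import bot, vision gives the robot as it stands.
- The arm moves only by the tool step_arm, never from a script. Its argument "deltas" is a list of rows, each a list of 7 numbers: the finger opening in cm, from 0 to 8.78, then the shift along the tool's x, y, z in cm, then the turn, a rotation vector about the tool's x, y, z in degrees. In form: [[grip, tx, ty, tz, wx, wy, wz], ...]. A call has 1 to 20 rows; each row is the pose to reach, as a shift and turn from the pose commanded when the call began, along the tool's axes at that moment; what a row does not reach only later rows make up. A row lasts 1/8 s, in which the tool goes at most 62.5 mm and 10.7 degrees, less where a joint would pass 70% of its speed; a pose out of reach is approached as far as the arm can. A call with a gripper value outside its range is refused whole. The fingers move at their own pace and stop on an object; the grip force is fixed at half the most. Time passes only in rows, so rows that repeat a pose let the fingers close. It gives the time, the measured TCP pose, the force, the opening and the grip force at its end, in the units of the state.
- bot.get_obs(): the state, without advancing time (a new reading comes with each control period).
- vision.snapshot(name): name is "scene" or "top" or "wrist"; returns the picture (480x640x3 uint8, blue, green, red); there is no depth.
- vision.camera_params(name): a dict with "fx", "fy", "cx", "cy" (pixels), "D" ([k1, k2, p1, p2, k3] as OpenCV has them; the pictures are not rectified), "R" (3x3) and "t" (3): a world point X has camera coordinates R X + t; the wrist camera has in their place "T_tool_cam" (4x4, takes a point from camera to tool coordinates, whose origin is the TCP and whose axes are the flange's). Camera axes: x right, y down, z forward; pixel columns grow to the right and rows downward; lengths in mm; the calibration is good to about 2 mm. A picture is of the moment at which its call begins: read the wrist's pose just before it. camera_params takes no time and is no camera call.
- bot.hand_in(): hands the job in; it is judged then, once.
The state is a dict: "time": time; "joint_positions": joint angles; "qd": joint speeds; "tau": joint torques, N m; "eef_pos": TCP position; "tcp_rot": TCP orientation; "force": force on the tool from outside, world axes, zero at the start; "moment": the same for the moment, N m; "grip_width": finger opening in mm; "grip_force": force on a finger pad.
Only numpy, scipy, OpenCV 4.12 (cv2) and the standard library are available. Lean on these libraries where they do the work, as an engineer would, in place of code of your own. Each camera call takes 0.05 s, during which the arm holds its last target. There are 200 camera calls.

### The job

Lay out the station for sieving dried plant samples: set the steel receiving pan in the large round seat, then stack the sieve on it so that the pan's upright key stands in the notch of the sieve's flange and the sieve sits fully down, level. Stand the vial in the small round holder and the measuring cylinder in the six-sided holder, both upright inside the raised rims, and let go of everything. Leave the beaker, the blue-capped bottle and the tape roll where they are, and never let the measuring cylinder topple.

Things in the scene. Friction and masses are not known exactly. Their poses are not given: they have to be found in the camera images.
- pan: loose steel receiving pan, 60 mm outer diameter, 36 high, wall 4, 0.22 kg. Origin: centre of underside, z up. On its -x side a bracket (14 mm wide, 25 to 31 above the underside, out to 41 mm from the axis) carries an upright 5 mm square key, centre 36.5 mm from the axis, top 43 mm above the underside. Starts upright, key roughly robotward. Grip the wall from outside, across its y.
- sieve: loose steel mesh sieve, 46 mm high, 0.18 kg. Origin: centre of underside, z up. Spigot: 45 mm wide (foot 38), 6 high, drops loosely into the pan. Dark flange at 6 to 11: 81 mm across, one 12 mm wide notch at -x, out from the wall. Wall above: 60 mm diameter; grip there, fingertips 15 mm or more above the underside. Home: origin 30 mm above the pan's, same yaw; else leans on the key. Starts upright.
- vial: loose small glass sample vial with black screw cap, 27 mm diameter, 55 mm high, 0.03 kg. Origin at the centre of its underside (within 1 mm), z up. Starts upright.
- cylinder: loose glass measuring cylinder, 200 mm high, 0.12 kg: tube about 31 mm in diameter on a blue six-sided foot 57 mm across flats (along x), 66 mm across corners (along y), 10 mm high. Origin at the centre of its underside, z up. Starts upright; grip the tube from above, near the top.
- pan_seat: fixed large round grey seat, 85 mm outer diameter: floor 4 mm above the table, 78 mm wide, inside a rim whose top is 6.5 mm above the table. Origin at the centre of its underside, on the table. For the pan.
- vial_seat: fixed small round grey holder, 53 mm outer diameter: floor 4 mm above the table, 43 mm wide, inside a rim whose top is 12 mm above the table. Origin at the centre of its underside. For the vial.
- cylinder_seat: fixed six-sided grey holder: floor 4 mm above the table, 82 mm across flats, inside a rim 5 mm thick whose top is 8 mm above the table. Its corners lie at 0, 60, 120... degrees from its x axis. Origin at the centre of its underside. For the measuring cylinder, which fits in at any yaw.
- beaker: bystander: loose glass beaker, 53 mm wide, 66 mm high, origin at its underside
- bottle: bystander: loose glass bottle with blue cap, 78 mm diameter, 158 mm high, origin at the centre of its underside
- tape: bystander: loose roll of beige tape lying flat, 104 mm diameter, 25 mm high, origin at the centre of its underside
There are look-alikes about, which are no part of the job. There is more than one size of the vial; the one meant has the size given above. Leave any orange look-alike of the sieve alone.

How it is judged (in metres and radians):
On the way, in this order (a step that is already met when the one before it is completed fails the run):
1. the pan stands in the large round seat, released, the sieve not yet on it (horizontal distance between pan and pan_seat below 0.011 m and z of pan in the frame of pan_seat between 0.002 and 0.0058 m and angle between pan's own z axis and vertical below 0.05 rad and horizontal distance between sieve and pan above 0.05 m and contact force between the fingers and pan below 0.1 N), for 0.2 s.
2. the sieve is fully down on the pan in its seat, notch over the key (horizontal distance between pan and pan_seat below 0.011 m and z of pan in the frame of pan_seat between 0.002 and 0.0058 m and angle between each of pan, sieve's own z axis and vertical below 0.05 rad and horizontal distance between sieve and pan below 0.006 m and z of sieve in the frame of pan between 0.027 and 0.0325 m and angle between the x axis of sieve and the x axis of pan, either way round below 0.2 rad), for 0.2 s.
At the end, for the whole second after the job is handed in: Pan flat on the floor of its seat (centres within 11 mm); sieve home on it (at most 2.5 mm proud, within 6 mm, notch over key, level); vial and cylinder upright on the floors of their holders (within 11 and 16 mm); all released and at rest (all of step 2 and horizontal distance between vial and vial_seat below 0.011 m and z of vial in the frame of vial_seat between 0.002 and 0.0058 m and angle between each of vial, cylinder's own z axis and vertical below 0.05 rad and horizontal distance between cylinder and cylinder_seat below 0.016 m and z of cylinder in the frame of cylinder_seat between 0.002 and 0.0058 m and linear speed of each of pan, sieve, vial, cylinder below 0.01 m/s); the robot touches nothing.
It fails at once if beaker pushed more than 25 mm from its place (distance of beaker from where it was at the start of the episode above 0.025 m).
It fails at once if bottle pushed more than 25 mm from its place (distance of bottle from where it was at the start of the episode above 0.025 m).
It fails at once if tape pushed more than 25 mm from its place (distance of tape from where it was at the start of the episode above 0.025 m).
It fails at once if the measuring cylinder topples (angle between cylinder's own z axis and vertical above 0.7 rad).
It also fails if it takes over 136 s, if anything falls off the work surface, if the arm or the gripper's body presses on something with over 40 N, if the wrist force passes 120 N, or if a joint passes its speed limit or range.

## Working session

There is one attempt and no reset: what is moved stays moved. The work goes in short steps, Python scripts to look and compute and a tool call to move; the robot and the scene stay as the last step left them, time stands still between calls to the robot, and variables do not carry over. Pictures are saved under pics/ and viewed, at most 14 in all, crops included, and the job is handed in when it is done.

Besides the shell and the picture viewer there is one more tool, called after "Emit:" as name(argument=value, ...) on one line, values as JSON. step_arm: Moves the arm, as the interface text tells. Its arguments: {"type":"object","properties":{"deltas":{"type":"array"}},"required":["deltas"]}

```bash
mkdir -p pics
cat > h.py <<'E'
import numpy as np, cv2
from workcell import bot, vision
from scipy.spatial.transform import Rotation as Ro
def cam(name, obs=None):
    p=vision.camera_params(name)
    K=np.array([[p["fx"],0,p["cx"]],[0,p["fy"],p["cy"]],[0,0,1.]]); D=np.array(p["D"],float)
    if name=="wrist":
        o=obs; q=o["tcp_rot"]; T=np.eye(4); T[:3,:3]=Ro.from_quat([q[1],q[2],q[3],q[0]]).as_matrix(); T[:3,3]=o["eef_pos"]
        W=np.linalg.inv(T@np.array(p["T_tool_cam"])); R,t=W[:3,:3],W[:3,3]
    else: R,t=np.array(p["R"]),np.array(p["t"]).ravel()
    return K,D,R,t
def back(c,uv,z):
    K,D,R,t=c
    uv=np.array(uv,float).reshape(-1,1,2); n=cv2.undistortPoints(uv,K,D).reshape(-1,2)
    d=np.c_[n,np.ones(len(n))]@R; C=-R.T@t
    return C+d*((z-C[2])/d[:,2])[:,None]
def proj(c,X):
    K,D,R,t=c
    return cv2.projectPoints(np.array(X,float).reshape(-1,3),cv2.Rodrigues(R)[0],t,K,D)[0].reshape(-1,2)
E
python3 - <<'E'
from h import *
o=bot.get_obs(); print(o["time"],o["eef_pos"],o["tcp_rot"],o["grip_width"])
for n in("top","scene","wrist"):
    cv2.imwrite(f"pics/{n}0.png",vision.snapshot(n)); c=cam(n,o); print(n,-c[2].T@c[3],c[2][2],c[0][0,0])
print(vision.camera_params("wrist")["T_tool_cam"])
E
```

```text
0.0 [163.47359524 654.23618075 184.76833373] [-1.65152128e-05  1.22074456e-01  9.92520527e-01 -9.11632017e-04] 87.9798795027546
top [ 353.3028973    -9.05126479 1247.31091833] [ 0.16668177 -0.00573319 -0.98599408] 588.4453714103394
scene [-169.55316453 -406.57426486  549.0294243 ] [ 0.73802965  0.42984461 -0.52014022] 514.0613349469157
wrist [ 91.08189338 672.44214145 384.34864805] [ 0.26079748 -0.06716004 -0.96305462] 431.58318506661357
[[ 6.48384716e-04 -9.63107492e-01 -2.69116216e-01  7.46079561e+01]
 [ 9.99999708e-01  7.33141599e-04 -2.14441332e-04 -2.40815149e-01]
 [ 4.03830347e-04 -2.69115998e-01  9.63107687e-01 -1.99594369e+02]
 [ 0.00000000e+00  0.00000000e+00  0.00000000e+00  1.00000000e+00]]
```

View pics/top0.png

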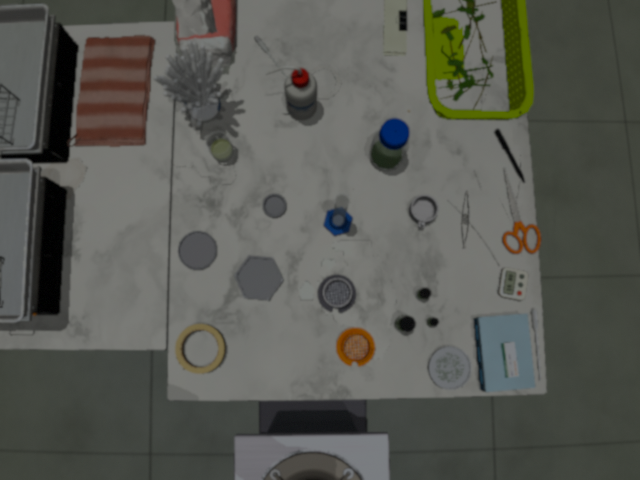

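View pics/scene0.png

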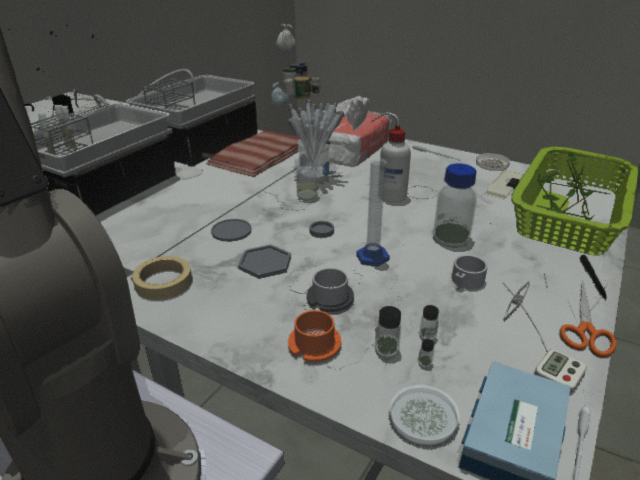

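The top picture shows the pan at (423,211) with its key towards the robot, and the grey sieve at (337,293). The orange look-alike is at (356,346). There are three vials at (405,324), (424,294) and (432,322). The cylinder is at (338,221). The seats are at (198,250) for the pan, (274,206) for the vial and (260,278) for the cylinder. The scene view agrees: vials at (388,332), (430,323) and (427,353), pan at (469,273), grey sieve at (330,288).
Possible confusions: the vial could be any of the three, and the sieve could be the grey or the orange one. I'll use vial size to choose.

Run:
```python
from h import *
ct=cam("top"); cs=cam("scene")
f=lambda n,c,uv,z: print(n,back(c,uv,z).round(1).tolist())
f("pan top",ct,(423,210),36); f("key",ct,(421,228),43)
f("sieve",ct,(337,293),40); f("notch",ct,(336,313),11)
f("panseat",ct,(198,250),6); f("vialseat",ct,(274.5,206),12); f("cylseat",ct,(260.5,278),8)
f("cyl foot",ct,(338,222),10)
f("bottle cap",ct,(394,133),158);f("tape",ct,(201,348),25)
for n,uv in (("A",(405,324)),("B",(424,294)),("C",(432,322))): f("vial"+n,ct,uv,50)
a=cv2.imread("pics/scene0.png")[290:380,360:460]; b=cv2.imread("pics/top0.png")
A=cv2.resize(a,(400,360),interpolation=2); B=cv2.resize(b[190:350,315:455],(350,400),interpolation=2)
out=np.zeros((400,760,3),np.uint8); out[:360,:400]=A; out[:,405:755]=B
cv2.imwrite("pics/c1.png",out)
# vial heights from scene: base px, top px
```

```text
pan top [[611.4, -241.6, 36.0]]
key [[571.5, -234.3, 43.0]]
sieve [[438.8, -56.3, 40.0]]
notch [[399.1, -54.6, 11.0]]
panseat [[536.3, 237.9, 6.0]]
vialseat [[629.0, 73.5, 12.0]]
cylseat [[474.7, 103.5, 8.0]]
cyl foot [[592.7, -62.4, 10.0]]
bottle cap [[739.3, -168.6, 158.0]]
tape [[329.7, 224.7, 25.0]]
vialA [[373.3, -192.5, 50.0]]
vialB [[433.3, -233.6, 50.0]]
vialC [[376.3, -247.7, 50.0]]
```

View pics/c1.png

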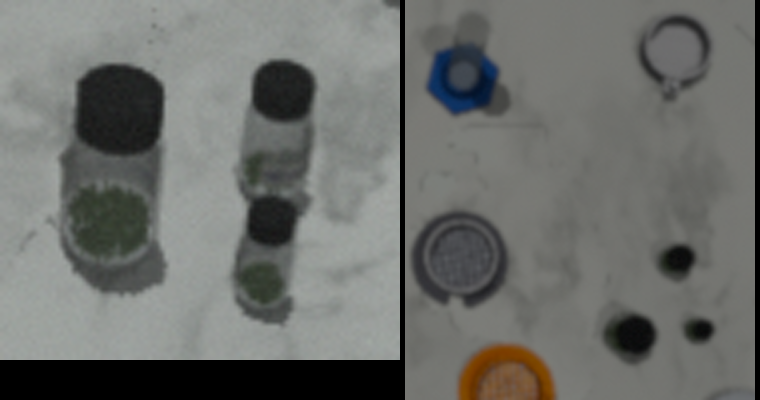

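Run:
```python
from h import *
from scipy.optimize import least_squares
ct=cam("top"); cs=cam("scene")
for n,a,b in(("A",(407,322.8),(390,309.5)),("B",(424.6,293.6),(430.8,308.8)),("C",(433,322),(428,341)),("pan",(423,210),(469.5,262))):
    r=least_squares(lambda X:np.r_[(proj(ct,X)-a).ravel(),(proj(cs,X)-b).ravel()],[450,-200,50]); print(n,r.x.round(1),r.cost.round(2))
```

```text
A [ 375.8 -193.7   77.1] 0.44
B [ 434.8 -236.1   54.1] 0.93
C [ 377.8 -254.3   42.4] 1.87
pan [ 612.  -243.8   39.1] 1.77
```

The vial meant is B: its cap top is at z≈54, while A is 77 mm and C 42 mm high. The sieve meant is the grey one.

```bash
cat >> h.py <<'E'
def to(*wps):
    """wps: (x,y,z[,yaw of tool y in deg]) -> deltas (cm, deg) from the present pose, tool kept pointing down"""
    o=bot.get_obs(); q=o["tcp_rot"]; R=Ro.from_quat([q[1],q[2],q[3],q[0]]).as_matrix(); p=np.array(o["eef_pos"])
    y0=np.degrees(np.arctan2(R[1,1],R[0,1])); print("pos",p.round(1),"tool y az",y0.round(1),"t",round(o["time"],2),"j",np.round(o["joint_positions"],2).tolist(),"w",round(o["grip_width"],1))
    for w in wps:
        a=np.radians(w[3] if len(w)>3 else y0); Y=np.array([np.cos(a),np.sin(a),0]); Z=np.array([0,0,-1.]); X=np.cross(Y,Z)
        rv=Ro.from_matrix(R.T@np.c_[X,Y,Z]).as_rotvec(degrees=True)
        print(w,(R.T@(np.array(w[:3])-p)/10).round(2).tolist(),rv.round(1).tolist())
E
python3 -c "
from h import *
to((400,350,230),(450,20,230),(600,-240,190,80))"
```

```text
pos [163.5 654.4 185. ] tool y az 76.0 t 0.15 j [-1.43, 0.48, 0.02, 1.56, -0.01, 1.11, -0.08] w 88.0
(400, 350, 230) [-30.32, -23.8, -4.46] [-0.1, 0.0, 0.0]
(450, 20, 230) [-43.17, -54.61, -4.42] [-0.1, 0.0, 0.0]
(600, -240, 190, 80) [-64.02, -76.19, -0.38] [-0.1, 0.0, -4.0]
```

Emit:
step_arm(deltas=[[8.78,0,0,-4.5,0,0,0],[8.78,-15,-12,-4.5,0,0,0],[8.78,-30.3,-23.8,-4.5,0,0,0],[8.78,-30.3,-23.8,-4.5,0,0,0],[8.78,-30.3,-23.8,-4.5,0,0,0],[8.78,-30.3,-23.8,-4.5,0,0,0],[8.78,-30.3,-23.8,-4.5,0,0,0],[8.78,-30.3,-23.8,-4.5,0,0,0],[8.78,-43.2,-54.6,-4.5,0,0,0],[8.78,-43.2,-54.6,-4.5,0,0,0],[8.78,-43.2,-54.6,-4.5,0,0,0],[8.78,-43.2,-54.6,-4.5,0,0,0],[8.78,-43.2,-54.6,-4.5,0,0,0],[8.78,-43.2,-54.6,-4.5,0,0,0]])

```text
time: 1.9
eef_pos: [450.4, 17.5, 230.9]
tcp_rot: [0.0, 0.124, 0.992, 0.0]
force: [0.5, 1.0, -0.5]
grip_width: 87.8
grip_force: 0.0
```

```bash
python3 -c "
from h import *
to((600,-240,190,80))"
```

```text
pos [450.4  17.5 230.9] tool y az 75.7 t 1.9 j [-0.6, 0.04, 0.44, 2.03, -0.02, 1.07, 1.17] w 87.8
(600, -240, 190, 80) [-20.84, -21.27, 4.1] [0.0, 0.0, -4.3]
```

Emit:
step_arm(deltas=[[8.78,-20.8,-21.3,4.1,0,0,-4.3],[8.78,-20.8,-21.3,4.1,0,0,-4.3],[8.78,-20.8,-21.3,4.1,0,0,-4.3],[8.78,-20.8,-21.3,4.1,0,0,-4.3],[8.78,-20.8,-21.3,4.1,0,0,-4.3],[8.78,-20.8,-21.3,4.1,0,0,-4.3],[8.78,-20.8,-21.3,4.1,0,0,-4.3],[8.78,-20.8,-21.3,4.1,0,0,-4.3]])

```text
time: 2.9
eef_pos: [600.7, -234.4, 189.9]
tcp_rot: [0.0, 0.084, 0.997, 0.001]
force: [-0.2, 0.3, 0.6]
grip_width: 87.9
grip_force: 0.0
```

```bash
python3 -c "
from h import *
to((600,-240,190,80))
cv2.imwrite('pics/w1.png',vision.snapshot('wrist'))"
```

```text
pos [ 600.7 -234.4  189.9] tool y az 80.4 t 2.9 j [-0.14, 0.47, 0.58, 1.66, -0.29, 1.1, 1.93] w 87.9
(600, -240, 190, 80) [-0.02, -0.57, -0.01] [0.1, -0.0, 0.4]
```

View pics/w1.png

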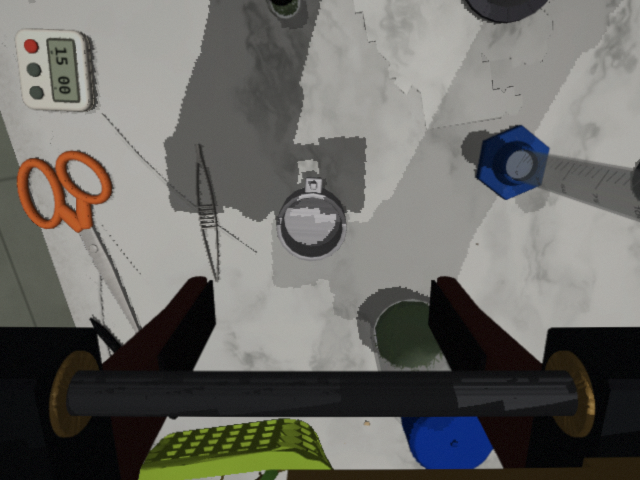

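The wrist view shows the pan with its rim centre at about (312,222) and its key top at about (314,184). The bottle is clear of it, at (405,330).

Run:
```python
from h import *
o=bot.get_obs(); c=cam("wrist",o)
P=back(c,(312,223),36)[0]; k=back(c,(314,184),43)[0]; print(P,k,np.hypot(*(P-k)[:2]),np.degrees(np.arctan2(*(P-k)[1::-1])))
print(back(c,[(277,223),(346,223)],34))
a=np.degrees(np.arctan2(*(P-k)[1::-1]))+90
to((P[0],P[1],100,a),(P[0],P[1],10,a))
```

```text
[ 612.50648406 -244.86500538   36.        ] [ 579.12713743 -237.25656822   43.        ] 34.23549470130425 -12.840531534607694
[[ 608.04926628 -274.29381817   34.        ]
 [ 617.78596296 -216.52894413   34.        ]]
pos [ 600.7 -234.6  190.1] tool y az 80.4 t 2.95 j [-0.14, 0.47, 0.58, 1.66, -0.29, 1.1, 1.93] w 88.0
(np.float64(612.5064840600037), np.float64(-244.8650053818649), 100, np.float64(77.15946846539231)) [-1.33, -0.83, 9.01] [0.1, 0.0, 3.2]
(np.float64(612.5064840600037), np.float64(-244.8650053818649), 10, np.float64(77.15946846539231)) [-1.33, -0.84, 18.01] [0.1, 0.0, 3.2]
```

Emit:
step_arm(deltas=[[8.78,-1.3,-0.8,6,0,0,3.2],[8.78,-1.3,-0.8,11,0,0,3.2],[8.78,-1.3,-0.8,11,0,0,3.2],[8.78,-1.3,-0.8,11,0,0,3.2]])

```text
time: 3.45
eef_pos: [613.2, -246.7, 82.0]
tcp_rot: [0.001, 0.112, 0.994, -0.0]
force: [-0.1, 0.4, 0.9]
grip_width: 88.0
grip_force: 0.0
```

```bash
python3 -c "
from h import *
to((612.5,-245,10,77.2))"
```

```text
pos [ 613.2 -246.7   82. ] tool y az 77.1 t 3.45 j [-0.08, 0.61, 0.54, 1.71, -0.38, 0.92, 1.95] w 88.0
(612.5, -245, 10, 77.2) [0.12, 0.15, 7.2] [-0.0, 0.1, -0.1]
```

Emit:
step_arm(deltas=[[8.78,0.1,0.1,4,0,0,0],[8.78,0.1,0.1,7,0,0,0],[8.78,0.1,0.1,7,0,0,0],[8.78,0.1,0.1,7,0,0,0],[5,0.1,0.1,7,0,0,0],[5,0.1,0.1,7,0,0,0],[5,0.1,0.1,7,0,0,0],[5,0.1,0.1,7,0,0,0],[5,0.1,0.1,7,0,0,0],[5,0.1,0.1,7,0,0,0]])

```text
time: 4.7
eef_pos: [611.2, -245.4, 9.7]
tcp_rot: [-0.0, 0.113, 0.994, 0.0]
force: [-0.4, -0.6, -0.8]
grip_width: 50.0
grip_force: 0.0
```

```bash
python3 -c "
from h import *
to((612.5,-245,10,77.2))
cv2.imwrite('pics/w2.png',vision.snapshot('wrist'))"
```

```text
pos [ 611.2 -245.4    9.7] tool y az 77.1 t 4.7 j [-0.05, 0.7, 0.49, 1.75, -0.43, 0.8, 1.99] w 50.0
(612.5, -245, 10, 77.2) [-0.12, 0.07, -0.03] [0.0, -0.0, -0.1]
```

View pics/w2.png

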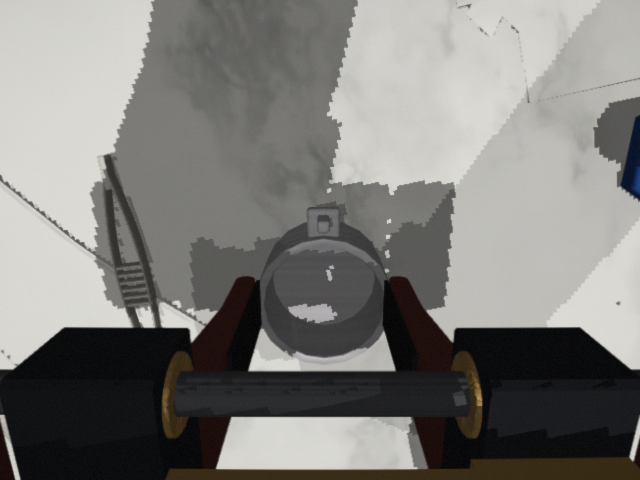

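Run:
```python
from h import *
o=bot.get_obs(); c=cam("wrist",o)
print(back(c,[(323,300),(323,215),(262,290),(385,290)],36), "key",back(c,(323,213),43))
p=o["eef_pos"]; print(proj(c,[p,np.add(p,[0,0,19])]), vision.camera_params("wrist"))
```

```text
[[ 614.15420862 -245.79064527   36.        ]
 [ 577.20319399 -237.36709211   36.        ]
 [ 603.71421772 -270.46425726   36.        ]
 [ 615.57287297 -218.61847037   36.        ]] key [[ 574.84983828 -236.84990751   43.        ]]
[[322.11813271 272.34648757]
 [322.14861381 287.18214864]] {'fx': 431.58318506661357, 'fy': 431.58318506661357, 'cx': 321.60638884646477, 'cy': 235.46176958286676, 'D': array([-0.02227732,  0.        ,  0.        ,  0.        ,  0.        ]), 'T_tool_cam': array([[ 6.49079977e-04, -9.63109836e-01, -2.69107828e-01,
         7.46124260e+01],
       [ 9.99999703e-01,  7.36898058e-04, -2.25314826e-04,
        -2.17321105e-01],
       [ 4.15307960e-04, -2.69107602e-01,  9.63110028e-01,
        -1.99594339e+02],
       [ 0.00000000e+00,  0.00000000e+00,  0.00000000e+00,
         1.00000000e+00]])}
```

Run:
```python
from h import *
o=bot.get_obs(); c=cam("wrist",o); im=vision.snapshot("wrist")
im=cv2.convertScaleAbs(im,alpha=1.6,beta=20)
S=3; big=cv2.resize(im[190:390,220:430],None,fx=S,fy=S,interpolation=2)
def dr(X,col):
    p=((proj(c,X)-[220,190])*S).astype(int); cv2.polylines(big,[p],True,col,1)
th=np.linspace(0,2*np.pi,60)
for z,col in((36,(0,255,0)),(0,(255,0,0))): dr(np.c_[614+30*np.cos(th),-246+30*np.sin(th),0*th+z],col)
q=o["tcp_rot"]; R=Ro.from_quat([q[1],q[2],q[3],q[0]]).as_matrix(); p=np.array(o["eef_pos"])
for s in(-25,25,-30,30): dr([p+R@np.array(v) for v in((-10,s,0),(10,s,0),(10,s,-38),(-10,s,-38))],(0,0,255) if abs(s)==25 else (0,255,255))
cv2.imwrite("pics/w3.png",big); print(o["grip_width"],o["grip_force"],o["force"])
```

```text
49.71298034251446 0.0 [ 0.54988507  0.06505461 -0.4665787 ]
```

View pics/w3.png

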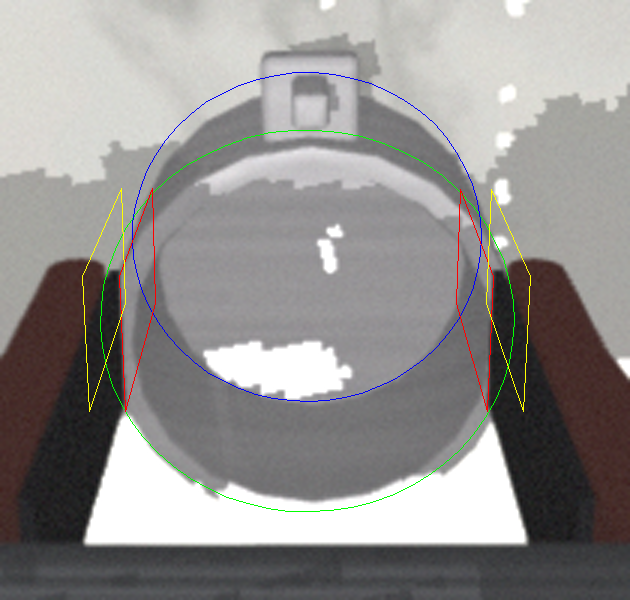

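The overlay shows the pan centred between the fingers, its rim slightly narrower than the nominal circle. I'll close further and see whether the fingers stop on it.

Emit:
step_arm(deltas=[[3,0,0,0,0,0,0],[3,0,0,0,0,0,0],[3,0,0,0,0,0,0],[3,0,0,0,0,0,0]])

```text
time: 5.3
eef_pos: [611.2, -245.5, 9.8]
tcp_rot: [-0.0, 0.113, 0.994, 0.0]
force: [-0.6, -0.9, -0.4]
grip_width: 30.6
grip_force: 0.0
```

```bash
python3 -c "
from h import *
to((612.5,-245,10,77.2))
cv2.imwrite('pics/w4.png',np.hstack([vision.snapshot('wrist')[150:450,100:540], cv2.resize(vision.snapshot('scene')[220:320,410:510],(300,300))]))"
```

```text
pos [ 611.2 -245.5    9.8] tool y az 77.1 t 5.3 j [-0.05, 0.7, 0.49, 1.75, -0.43, 0.8, 1.99] w 30.6
(612.5, -245, 10, 77.2) [-0.11, 0.08, -0.02] [0.0, -0.0, -0.1]
```

View pics/w4.png

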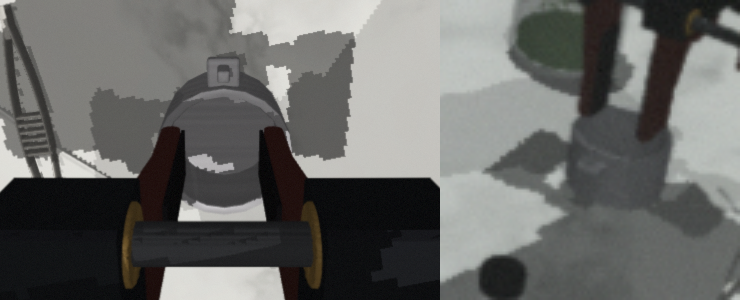

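Run:
```python
from h import *
o=bot.get_obs(); cs=cam("scene"); c=cam("wrist",o)
q=o["tcp_rot"]; R=Ro.from_quat([q[1],q[2],q[3],q[0]]).as_matrix(); p=np.array(o["eef_pos"])
for dz in(0,15,30,45):
    print(dz,[proj(cs,[p+R@np.array([0,s,0])+[0,0,dz]]).round(0).tolist() for s in(15,28,-15,-28)])
th=np.linspace(0,2*np.pi,9)
print("rim",proj(cs,np.c_[614+30*np.cos(th),-246+30*np.sin(th),0*th+36]).round(0).tolist())
print("wrist: pad tips",[proj(c,[p+R@np.array([0,s,0])]).round(0).tolist() for s in(15.3,-15.3)])
im=cv2.convertScaleAbs(vision.snapshot("scene")[225:305,425:525],alpha=1.5); w=vision.snapshot("wrist")[220:400,220:430]
cv2.imwrite("pics/w5.png",np.hstack([cv2.resize(im,(560,448),interpolation=2)[:, :400],cv2.resize(cv2.convertScaleAbs(w,alpha=1.6),(400,448),interpolation=2)]))
```

```text
0 [[[459.0, 273.0]], [[453.0, 270.0]], [[474.0, 279.0]], [[480.0, 282.0]]]
15 [[[461.0, 266.0]], [[454.0, 263.0]], [[475.0, 273.0]], [[482.0, 275.0]]]
30 [[[462.0, 259.0]], [[456.0, 256.0]], [[477.0, 266.0]], [[483.0, 268.0]]]
45 [[[463.0, 252.0]], [[457.0, 249.0]], [[478.0, 258.0]], [[485.0, 261.0]]]
rim [[474.0, 255.0], [462.0, 255.0], [453.0, 259.0], [454.0, 266.0], [464.0, 272.0], [478.0, 273.0], [486.0, 268.0], [484.0, 261.0], [474.0, 255.0]]
wrist: pad tips [[[353.0, 272.0]], [[291.0, 272.0]]]
```

View pics/w5.png

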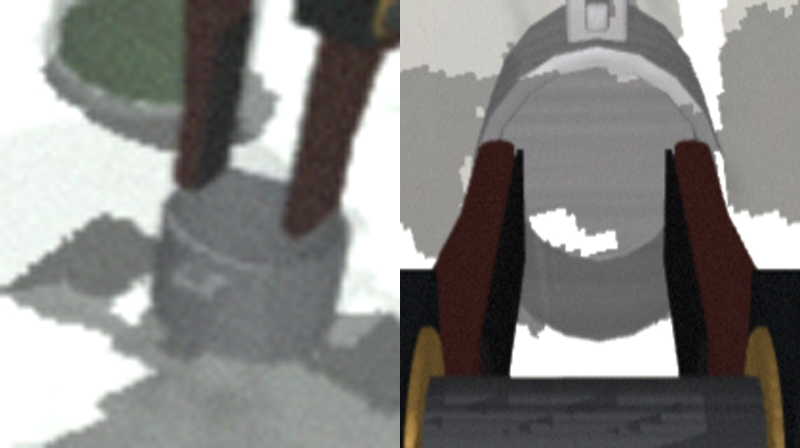

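The picture shows the fingertips above the rim (scene about (459,258) and (477,267)), roughly 30 mm higher than the reported TCP. The true finger ends therefore sit well short of the reported TCP. I'll open and go down in small steps, watching the force.

Emit:
step_arm(deltas=[[8.78,0,0,0,0,0,0],[8.78,0,0,0,0,0,0],[8.78,0,0,0,0,0,0],[8.78,0,0,0,0,0,0],[8.78,0,0,0,0,0,0],[8.78,0,0,0,0,0,0],[8.78,0,0,0.5,0,0,0],[8.78,0,0,0.7,0,0,0],[8.78,0,0,0.9,0,0,0],[8.78,0,0,0.9,0,0,0]])

```text
time: 6.75
eef_pos: [611.1, -245.4, 0.5]
tcp_rot: [-0.0, 0.113, 0.994, 0.0]
force: [-0.1, -0.6, -0.9]
grip_width: 87.8
grip_force: 0.0
```

Emit:
step_arm(deltas=[[8.78,0,0,0.3,0,0,0],[8.78,0,0,0.5,0,0,0],[8.78,0,0,0.5,0,0,0]])

```text
time: 7.12
eef_pos: [611.1, -245.4, -4.5]
tcp_rot: [-0.0, 0.113, 0.994, 0.0]
force: [0.7, 0.6, -0.2]
grip_width: 87.7
grip_force: 0.0
```

Emit:
step_arm(deltas=[[8.78,0,0,0.3,0,0,0],[8.78,0,0,0.6,0,0,0],[8.78,0,0,0.8,0,0,0],[8.78,0,0,0.8,0,0,0]])

```text
time: 7.62
eef_pos: [611.1, -245.4, -12.5]
tcp_rot: [-0.0, 0.113, 0.994, 0.0]
force: [-0.3, -0.2, 0.6]
grip_width: 87.7
grip_force: 0.0
```

Emit:
step_arm(deltas=[[8.78,0,0,0.3,0,0,0],[8.78,0,0,0.5,0,0,0],[8.78,0,0,0.5,0,0,0]])

```text
time: 8.0
eef_pos: [611.1, -245.4, -17.5]
tcp_rot: [-0.0, 0.113, 0.994, 0.0]
force: [-0.4, -0.3, -0.6]
grip_width: 87.9
grip_force: 0.0
```

Run:
```python
from h import *
o=bot.get_obs(); print(o["eef_pos"],o["force"])
im=cv2.convertScaleAbs(vision.snapshot("scene")[215:305,425:525],alpha=1.5)
w=vision.snapshot("wrist")[180:400,170:480]
cv2.imwrite("pics/w6.png",np.hstack([cv2.resize(im,(400,360),interpolation=2),cv2.resize(cv2.convertScaleAbs(w,alpha=1.6),(400,360),interpolation=2)]))
```

```text
[ 611.12406916 -245.38059148  -17.46931717] [-0.40820067 -0.34373346 -0.61729254]
```

View pics/w6.png

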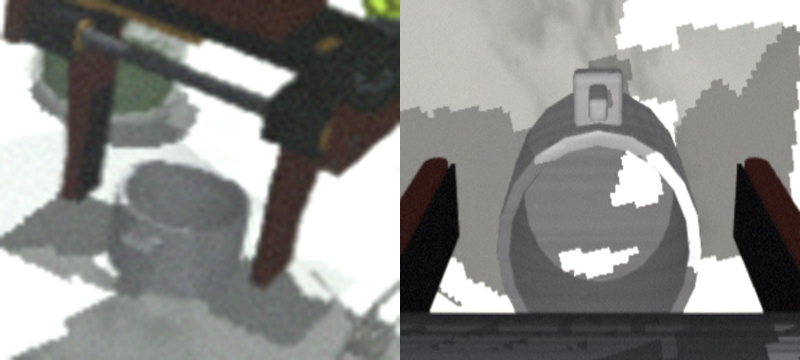

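The wrist view shows the pan centred between the open fingers, with the tips beside its wall at about 12 mm. I'll go 3 mm lower and close.

Emit:
step_arm(deltas=[[8.78,0,0,0.3,0,0,0],[8.78,0,0,0.3,0,0,0],[4.5,0,0,0.3,0,0,0],[4.5,0,0,0.3,0,0,0],[4.5,0,0,0.3,0,0,0],[4.5,0,0,0.3,0,0,0],[4.5,0,0,0.3,0,0,0],[4.5,0,0,0.3,0,0,0],[4.5,0,0,0.3,0,0,0]])

```text
time: 9.22
eef_pos: [611.3, -245.4, -20.2]
tcp_rot: [0.0, 0.113, 0.994, 0.0]
force: [-0.9, 2.7, 0.7]
grip_width: 60.3
grip_force: 30.0
```

Gripped at 60.3 mm. The finger ends are about 29 mm above the reported TCP, and the pan's underside is at z=0 when the reported z is -20. Next I refine the seats in the top picture and plan the carry.

Run:
```python
from h import *
ct=cam("top"); im=cv2.GaussianBlur(cv2.imread("pics/top0.png"),(3,3),0)
g=cv2.cvtColor(im,6)
for n,(u,v),h,z in(("pan",(198,250),30,6.5),("vial",(274,206),20,12),("cyl",(260,278),34,8)):
    s=g[v-h:v+h,u-h:u+h]; T,b=cv2.threshold(s,0,255,cv2.THRESH_BINARY_INV+cv2.THRESH_OTSU)
    cs=max(cv2.findContours(b,0,1)[0],key=cv2.contourArea); (x,y),(a,bb),_=cv2.minAreaRect(cs); (cx,cy),r=cv2.minEnclosingCircle(cs)
    m=cv2.moments(cs); c=(m["m10"]/m["m00"]+u-h,m["m01"]/m["m00"]+v-h)
    print(n,T,np.round(c,1),round(a,1),round(bb,1),back(ct,c,z).round(1))
to((611,-245,110),(450,-80,110),(450,110,110),(536,238,110),(536,238,5))
```

```text
pan 98.0 [197.4 250.1] 38.9 38.9 [[536.  239.    6.5]]
vial 96.0 [274.2 205.3] 24.7 24.0 [[630.5  74.2  12. ]]
cyl 99.0 [256.2 278.5] 46.7 59.0 [[473.7 112.5   8. ]]
pos [ 611.3 -245.4  -20.2] tool y az 77.1 t 9.22 j [-0.03, 0.74, 0.46, 1.76, -0.45, 0.75, 2.01] w 60.3
(611, -245, 110) [0.04, 0.03, -13.02] [0.0, -0.0, 0.0]
(450, -80, 110) [19.42, 12.51, -13.02] [0.0, -0.0, 0.0]
(450, 110, 110) [23.67, 31.03, -13.02] [0.0, -0.0, 0.0]
(536, 238, 110) [18.15, 45.43, -13.01] [0.0, -0.0, 0.0]
(536, 238, 5) [18.15, 45.43, -2.51] [0.0, -0.0, 0.0]
```

Emit:
step_arm(deltas=[[4.5,0,0,-3,0,0,0],[4.5,0,0,-8,0,0,0],[4.5,0,0,-13,0,0,0],[4.5,6,4,-13,0,0,0],[4.5,10,7,-13,0,0,0],[4.5,14,9.5,-13,0,0,0],[4.5,19.4,12.5,-13,0,0,0],[4.5,20.4,17,-13,0,0,0],[4.5,21.4,21.5,-13,0,0,0],[4.5,22.5,26,-13,0,0,0],[4.5,23.7,31,-13,0,0,0],[4.5,22,36,-13,0,0,0],[4.5,20,41,-13,0,0,0],[4.5,18.1,45.4,-13,0,0,0],[4.5,18.1,45.4,-10,0,0,0],[4.5,18.1,45.4,-6,0,0,0],[4.5,18.1,45.4,-6,0,0,0],[4.5,18.1,45.4,-6,0,0,0]])

```text
time: 11.48
eef_pos: [537.1, 237.3, 40.8]
tcp_rot: [0.0, 0.113, 0.994, 0.0]
force: [0.1, 0.6, -1.5]
grip_width: 60.3
grip_force: 30.0
```

Run:
```python
from h import *
o=bot.get_obs(); to((536,239,0),(536,239,-10)); print(o["force"],o["grip_force"])
w=vision.snapshot("wrist"); t=vision.snapshot("top")[200:300,150:250]
cv2.imwrite("pics/w7.png",np.hstack([cv2.resize(w,(480,360)),cv2.resize(t,(300,360),interpolation=2)]))
```

```text
pos [537.1 237.3  40.8] tool y az 77.0 t 11.47 j [-0.85, 0.54, 0.43, 1.91, -0.32, 0.75, 1.11] w 60.3
(536, 239, 0) [0.14, 0.14, 4.07] [0.0, 0.0, -0.0]
(536, 239, -10) [0.14, 0.14, 5.07] [0.0, 0.0, -0.0]
[ 0.0898434   0.57528761 -1.51969084] 29.99943433329463
```

View pics/w7.png

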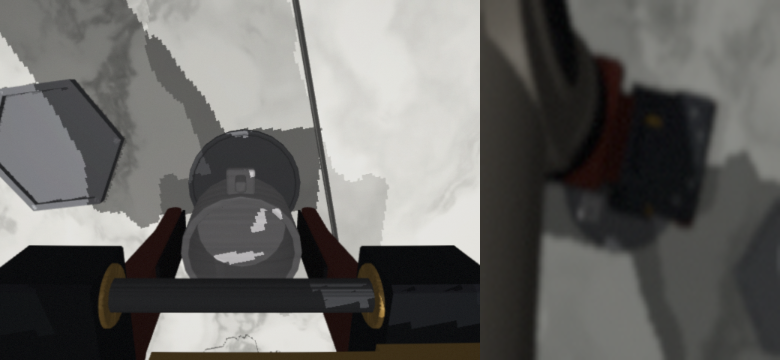

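The wrist view shows the seat behind the pan: its outline top is at about (327,172) full-size, and its left and right edges near 252 and 402. I'll check this against the expected circle.

Run:
```python
from h import *
o=bot.get_obs()
th=np.linspace(0,2*np.pi,361)
for off in(0,20,30):
    o2=dict(o); o2["eef_pos"]=np.add(o["eef_pos"],[0,0,off]); c=cam("wrist",o2)
    P=proj(c,np.c_[536+42.5*np.cos(th),239+42.5*np.sin(th),0*th+6.5]); print(off,P.min(0).round(),P.max(0).round(),P[P[:,1].argmin()].round())
    r=proj(c,np.c_[o["eef_pos"][0]+30*np.cos(th),o["eef_pos"][1]+30*np.sin(th),0*th+o["eef_pos"][2]+20+36]); print("  rim",r.min(0).round(),r.max(0).round())
    print("  cylseat",back(c,[(58/.75,145/.75)],8))
w=cv2.cvtColor(vision.snapshot("wrist"),6); print(w[200:260:20,240:270].tolist()[1], w[220,390:415])
```

```text
0 [249. 173.] [398. 316.] [324. 173.]
  rim [241. 248.] [404. 396.]
  cylseat [[474.92592188 114.35293797   8.        ]]
20 [254. 168.] [392. 302.] [323. 168.]
  rim [249. 233.] [395. 367.]
  cylseat [[475.83004916 102.35688755   8.        ]]
30 [256. 166.] [390. 295.] [323. 166.]
  rim [253. 227.] [391. 355.]
  cylseat [[476.28211279  96.35886234   8.        ]]
[130, 129, 129, 131, 129, 129, 130, 130, 128, 129, 129, 129, 130, 126, 84, 72, 71, 72, 70, 67, 58, 46, 62, 73, 72, 73, 72, 74, 73, 72] [50 49 50 50 69 91 94 96 97 95 96 95 96 98 96 97 98 96 97 98 95 96 96 96
 97]
```

Emit:
step_arm(deltas=[[4.5,0.1,0.1,2,0,0,0],[4.5,0.1,0.1,4,0,0,0],[4.5,0.1,0.1,5,0,0,0],[4.5,0.1,0.1,5.4,0,0,0],[4.5,0.1,0.1,5.4,0,0,0]])

```text
time: 12.25
eef_pos: [535.6, 238.5, -14.6]
tcp_rot: [-0.0, 0.113, 0.994, -0.0]
force: [-0.2, -1.1, -2.2]
grip_width: 60.5
grip_force: 30.0
```

Emit:
step_arm(deltas=[[4.5,0,0,0.1,0,0,0],[4.5,0,0,0.2,0,0,0],[4.5,0,0,0.2,0,0,0]])

```text
time: 12.62
eef_pos: [535.8, 238.8, -16.0]
tcp_rot: [0.0, 0.113, 0.994, 0.0]
force: [0.2, -0.1, -1.8]
grip_width: 60.0
grip_force: 30.0
```

Emit:
step_arm(deltas=[[4.5,0,0,0.1,0,0,0],[4.5,0,0,0.1,0,0,0]])

```text
time: 12.88
eef_pos: [535.8, 238.9, -16.3]
tcp_rot: [-0.0, 0.113, 0.994, 0.0]
force: [-3.2, -0.4, 8.0]
grip_width: 60.1
grip_force: 30.0
```

Emit:
step_arm(deltas=[[8.78,0,0,0,0,0,0],[8.78,0,0,0,0,0,0],[8.78,0,0,0,0,0,0],[8.78,0,0,0,0,0,0],[8.78,0,0,-4,0,0,0],[8.78,0,0,-9,0,0,0],[8.78,0,0,-15,0,0,0],[8.78,0,0,-18,0,0,0],[8.78,0,0,-18,0,0,0]])

```text
time: 14.0
eef_pos: [537.3, 239.4, 165.3]
tcp_rot: [0.002, 0.113, 0.994, 0.002]
force: [0.1, 0.2, -0.7]
grip_width: 87.8
grip_force: 0.0
```

Run:
```python
from h import *
o=bot.get_obs(); to((450,-50,165,87)); 
w=vision.snapshot("wrist")
cv2.imwrite("pics/w8.png",w)
```

```text
pos [537.3 239.4 165.3] tool y az 77.1 t 14.0 j [-0.92, 0.38, 0.51, 1.82, -0.22, 0.99, 1.03] w 87.8
(450, -50, 165, 87) [2.03, -30.16, -0.09] [0.2, 0.2, -9.9]
```

View pics/w8.png

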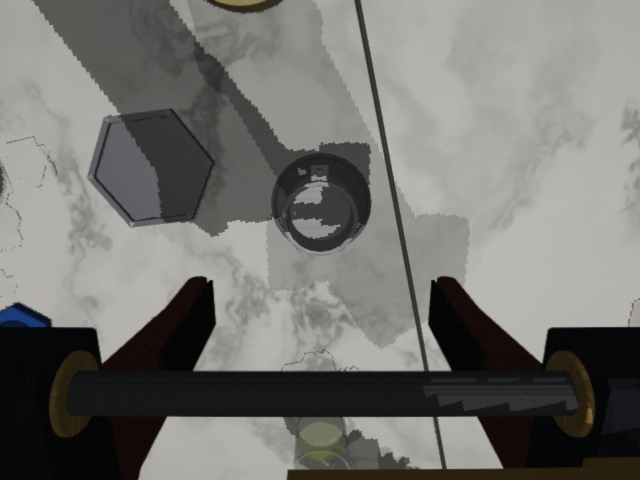

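The pan sits in the seat: seat outline centre about (321,203), rim centre (320,215), key top (319,172). The cylinder seat is at (151,168). I'll fit the camera height offset and the pan's yaw from these, then go to the sieve.

Run:
```python
from h import *
o=bot.get_obs(); th=np.linspace(0,2*np.pi,361)
for off in(0,10,20,30):
    o2=dict(o); o2["eef_pos"]=np.add(o["eef_pos"],[0,0,off]); c=cam("wrist",o2)
    P=proj(c,np.c_[536+42.5*np.cos(th),239+42.5*np.sin(th),0*th+6.5]); print(off,"seat",P.min(0).round(),P.max(0).round())
    pc=back(c,(320,215),40)[0]; k=back(c,(319,173),47)[0]; d=pc-k
    print("  pan",pc.round(1),"key",k.round(1),np.hypot(*d[:2]).round(1),np.degrees(np.arctan2(d[1],d[0])).round(1),"seatc",back(c,(321,203),6).round(1)[0],"cyl",back(c,(151.5,168),8).round(1)[0], "hexflats mm", np.linalg.norm(np.diff(back(c,[(89,178),(214,160)],8),axis=0)).round(1))
```

```text
0 seat [271. 156.] [372. 255.]
  pan [535.2 237.8  40. ] key [502.8 244.5  47. ] 33.1 -11.7 seatc [532.9 239.1   6. ] cyl [472.8 110.1   8. ] hexflats mm 105.9
10 seat [272. 155.] [371. 251.]
  pan [537.4 237.3  40. ] key [504.  244.2  47. ] 34.1 -11.7 seatc [534.8 238.7   6. ] cyl [473.1 106.    8. ] hexflats mm 108.9
20 seat [274. 154.] [370. 248.]
  pan [539.6 236.7  40. ] key [505.3 243.9  47. ] 35.1 -11.7 seatc [536.8 238.2   6. ] cyl [473.4 101.9   8. ] hexflats mm 111.9
30 seat [275. 153.] [368. 245.]
  pan [541.9 236.2  40. ] key [506.5 243.5  47. ] 36.1 -11.7 seatc [538.7 237.8   6. ] cyl [473.7  97.8   8. ] hexflats mm 114.9
```

Emit:
step_arm(deltas=[[8.78,1,-5,0,0,0,0],[8.78,4,-12,0,0,0,0],[8.78,6,-18,0,0,0,-5],[8.78,5,-24,0,0,0,-9.9],[8.78,2,-30.2,0,0,0,-9.9],[8.78,2,-30.2,0,0,0,-9.9],[8.78,2,-30.2,0,0,0,-9.9],[8.78,2,-30.2,0,0,0,-9.9]])

```text
time: 15.05
eef_pos: [447.9, -50.0, 161.9]
tcp_rot: [-0.001, 0.026, 1.0, -0.0]
force: [0.7, 0.7, 0.4]
grip_width: 87.6
grip_force: 0.0
```

Run:
```python
from h import *
to(); w=vision.snapshot("wrist"); cv2.imwrite("pics/raw9.png",w)
o=bot.get_obs(); c=cam("wrist",o); print(proj(c,[[439,-56,46],[401,-54.6,11]]).round())
cv2.imwrite("pics/w9.png",cv2.resize(cv2.convertScaleAbs(w[110:310,190:450],alpha=1.4),(780,600),interpolation=2))
```

```text
pos [447.9 -50.  161.9] tool y az 87.1 t 15.05 j [-0.63, 0.14, 0.67, 2.13, -0.11, 0.91, 1.62] w 87.6
[[313. 207.]
 [313. 151.]]
```

View pics/w9.png

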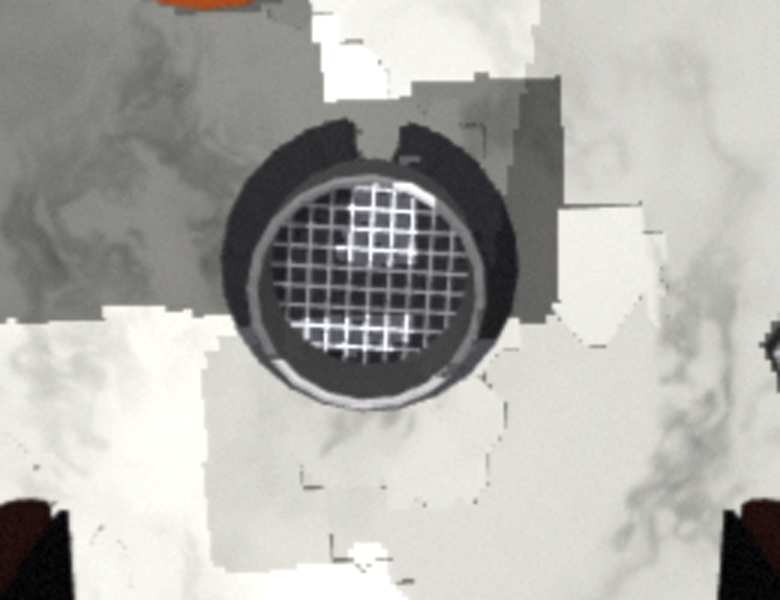

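The sieve's rim centre is at (312.3,207) full-size, the notch mouth at (316.3,151.5), and the flange's horizontal centre at 312.8. The orange look-alike shows only at the top edge.

Run:
```python
from h import *
o=bot.get_obs()
for off in(0,10):
    o2=dict(o); o2["eef_pos"]=np.add(o["eef_pos"],[0,0,off]); c=cam("wrist",o2)
    s=back(c,(312.3,207),46)[0]; n=back(c,(316.3,151.5),11)[0]; d=s-n
    print(off,s.round(1),n.round(1),np.hypot(*d[:2]).round(1),np.degrees(np.arctan2(d[1],d[0])).round(1),"rimdia",np.linalg.norm(np.diff(back(c,[(190+248/3,207),(190+487/3,207)],46),axis=0)).round(1))
for w in((438.5,-56,100,84),): to(w,(439,-56,-2,84))
```

```text
0 [439.1 -56.5  46. ] [401.2 -51.9  11. ] 38.1 -6.9 rimdia 59.4
10 [441.1 -56.8  46. ] [402.  -52.1  11. ] 39.4 -6.9 rimdia 61.3
pos [448.1 -49.8 162.1] tool y az 87.1 t 15.1 j [-0.63, 0.14, 0.67, 2.13, -0.11, 0.91, 1.63] w 88.0
(438.5, -56, 100, 84) [0.92, -0.66, 6.21] [-0.0, -0.1, 3.1]
(439, -56, -2, 84) [0.85, -0.66, 16.41] [-0.0, -0.1, 3.1]
```

```bash
python3 -c "
from h import *
to((438.2,-56.6,80,83),(438.2,-56.6,-9,83))"
```

```text
pos [448.1 -49.8 162.1] tool y az 87.1 t 15.1 j [-0.63, 0.14, 0.67, 2.13, -0.11, 0.91, 1.63] w 88.0
(438.2, -56.6, 80, 83) [0.94, -0.72, 8.21] [-0.0, -0.1, 4.1]
(438.2, -56.6, -9, 83) [0.93, -0.72, 17.11] [-0.0, -0.1, 4.1]
```

Emit:
step_arm(deltas=[[8.78,0.9,-0.7,3,0,0,4.1],[8.78,0.9,-0.7,8,0,0,4.1],[8.78,0.9,-0.7,8,0,0,4.1],[8.78,0.9,-0.7,8,0,0,4.1],[8.78,0.9,-0.7,8,0,0,4.1]])

```text
time: 15.72
eef_pos: [440.7, -57.3, 84.3]
tcp_rot: [0.001, 0.062, 0.998, 0.001]
force: [0.6, -0.2, -0.2]
grip_width: 87.8
grip_force: 0.0
```

```bash
python3 -c "
from h import *
to((438.2,-56.6,-9,83))"
```

```text
pos [440.7 -57.3  84.3] tool y az 82.9 t 15.72 j [-0.56, 0.28, 0.65, 2.22, -0.26, 0.71, 1.71] w 87.8
(438.2, -56.6, -9, 83) [0.28, 0.02, 9.33] [0.1, 0.2, -0.1]
```

Emit:
step_arm(deltas=[[8.78,0.2,0,4,0,0,0],[8.78,0.2,0,7,0,0,0],[8.78,0.2,0,9.2,0,0,0],[8.78,0.2,0,9.2,0,0,0],[8.78,0.2,0,9.2,0,0,0]])

```text
time: 16.35
eef_pos: [438.5, -57.4, -8.0]
tcp_rot: [0.001, 0.062, 0.998, 0.0]
force: [0.5, -0.7, -0.3]
grip_width: 87.8
grip_force: 0.0
```

```bash
python3 -c "
from h import *
to((438.2,-56.6,-9,83)); o=bot.get_obs(); print(o['force'],o['tcp_rot'])"
```

```text
pos [438.5 -57.4  -8. ] tool y az 82.9 t 16.35 j [-0.42, 0.46, 0.5, 2.27, -0.46, 0.5, 1.89] w 87.8
(438.2, -56.6, -9, 83) [0.04, 0.07, 0.1] [0.0, 0.1, -0.1]
[ 0.5391708  -0.67889033 -0.30207647] [1.07691171e-03 6.21647372e-02 9.98065273e-01 3.11638644e-04]
```

Close and lift slightly.

Emit:
step_arm(deltas=[[4.5,0,0.1,0,0,0,0],[4.5,0,0.1,0,0,0,0],[4.5,0,0.1,0,0,0,0],[4.5,0,0.1,0,0,0,0],[4.5,0,0.1,0,0,0,0],[4.5,0,0.1,0,0,0,0],[4.5,0,0.1,0,0,0,0]])

```text
time: 17.23
eef_pos: [437.6, -56.4, -8.9]
tcp_rot: [0.0, 0.062, 0.998, 0.0]
force: [0.0, 0.9, 6.9]
grip_width: 60.2
grip_force: 30.0
```

```bash
python3 -c "
from h import *
to((438,-57,120,83),(450,100,120,80),(535.8,238.9,120,77.5))"
```

```text
pos [437.6 -56.4  -8.9] tool y az 82.9 t 17.23 j [-0.42, 0.46, 0.49, 2.27, -0.46, 0.5, 1.89] w 60.2
(438, -57, 120, 83) [-0.05, -0.05, -12.89] [0.0, 0.0, -0.1]
(450, 100, 120, 80) [0.71, 15.67, -12.89] [0.0, 0.0, 2.9]
(535.8, 238.9, 120, 77.5) [-6.08, 30.52, -12.88] [0.0, 0.0, 5.4]
```

Emit:
step_arm(deltas=[[4.5,0,0,-4,0,0,0],[4.5,0,0,-9,0,0,0],[4.5,0,2,-11.5,0,0,0],[4.5,0.4,6,-11.5,0,0,1],[4.5,0.7,11,-11.5,0,0,2],[4.5,0.7,16,-11.5,0,0,3],[4.5,-1.5,21,-11.5,0,0,4],[4.5,-4,26,-11.5,0,0,5],[4.5,-6.1,30.5,-11.5,0,0,5.4],[4.5,-6.1,30.5,-11.5,0,0,5.4],[4.5,-6.1,30.5,-11.5,0,0,5.4],[4.5,-6.1,30.5,-11.5,0,0,5.4],[4.5,-6.1,30.5,-11.5,0,0,5.4]])

```text
time: 18.85
eef_pos: [535.4, 237.6, 105.9]
tcp_rot: [-0.0, 0.11, 0.994, 0.0]
force: [0.6, -0.0, -1.6]
grip_width: 59.8
grip_force: 30.0
```

Run:
```python
from h import *
to((535.8,238.9,60,77.5)); o=bot.get_obs(); c=cam("wrist",o)
w=vision.snapshot("wrist"); cv2.imwrite("pics/raw10.png",w)
a=cv2.resize(cv2.convertScaleAbs(w[140:380,210:430],alpha=1.5),(550,600),interpolation=2)
cv2.imwrite("pics/w10.png",a)
p=o["eef_pos"]; print("sieve rim pred",proj(c,[[p[0]+1.5,p[1]-.3,p[2]+8.9+46]]), "pan",proj(c,[[537.3,238.6,40]]),"key",proj(c,[[537.3-36.5*.976,238.6+36.5*.216,47]]))
```

```text
pos [535.4 237.6 105.9] tool y az 77.4 t 18.85 j [-0.97, 0.47, 0.59, 1.88, -0.33, 0.89, 1.13] w 59.8
(535.8, 238.9, 60, 77.5) [-0.01, 0.14, 4.59] [0.0, -0.0, -0.1]
sieve rim pred [[322.31094059 328.19010602]] pan [[324.24358869 238.57701292]] key [[324.30506303 183.51642212]]
```

View pics/w10.png

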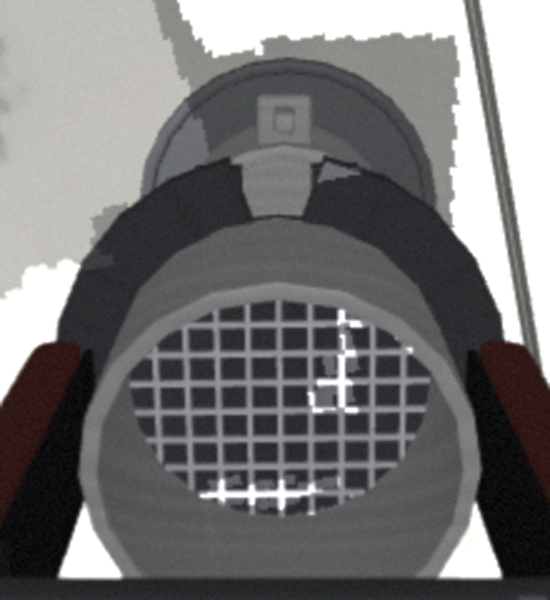

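The view shows the sieve in hand with its notch at about (322,204) and the pan's key top at (323.6,186.8). Both line up with the tool axis. I'll fit the offset along tool x.

Run:
```python
from h import *
from scipy.optimize import brentq
o=bot.get_obs(); p=np.array(o["eef_pos"]); q=o["tcp_rot"]; R=Ro.from_quat([q[1],q[2],q[3],q[0]]).as_matrix(); X=R[:,0]*[1,1,0]
for off in(0,5,10):
    o2=dict(o); o2["eef_pos"]=p+[0,0,off]; c=cam("wrist",o2); zs=p[2]+8.9
    row=lambda s,z: proj(c,[np.r_[(p+X*s)[:2],z]])[0,1]
    f=lambda r,z,v: round(brentq(lambda s:row(s+r,z)-v,-30,30),1)  # centre shift along tool x
    print(off,"sieve: wall/notch",f(30,zs+11,226),"outer",f(40.5,zs+11,203.5),"rim top",f(30,zs+46,253.2),"| pan: key",f(36.5,47,186.8),"bracket",f(41,35,178),"| seat",f(42.5,6.5,163))
```

```text
0 sieve: wall/notch -1.4 outer -2.0 rim top -2.3 | pan: key -3.6 bracket -4.5 | seat 0.3
5 sieve: wall/notch -2.7 outer -3.0 rim top -3.9 | pan: key -4.4 bracket -5.2 | seat -0.2
10 sieve: wall/notch -3.9 outer -4.1 rim top -5.6 | pan: key -5.3 bracket -5.9 | seat -0.8
```

Emit:
step_arm(deltas=[[4.5,-0.2,0.1,2,0,0,0],[4.5,-0.2,0.1,5,0,0,0],[4.5,-0.2,0.1,6.5,0,0,0],[4.5,-0.2,0.1,6.5,0,0,0],[4.5,-0.2,0.1,6.5,0,0,0]])

```text
time: 19.52
eef_pos: [538.6, 239.2, 41.3]
tcp_rot: [0.0, 0.109, 0.994, 0.0]
force: [0.8, -0.2, -1.2]
grip_width: 60.4
grip_force: 30.0
```

Run:
```python
from h import *
to((537.5,238.5,25,77.4))
```

```text
pos [538.6 239.2  41.3] tool y az 77.5 t 19.52 j [-0.92, 0.57, 0.53, 1.91, -0.4, 0.77, 1.19] w 60.4
(537.5, 238.5, 25, 77.4) [0.09, -0.09, 1.63] [0.0, 0.0, 0.1]
```

Emit:
step_arm(deltas=[[4.5,0.1,-0.1,0.3,0,0,0],[4.5,0.1,-0.1,0.6,0,0,0],[4.5,0.1,-0.1,0.8,0,0,0],[4.5,0.1,-0.1,0.8,0,0,0]])

```text
time: 20.02
eef_pos: [536.6, 238.4, 32.6]
tcp_rot: [-0.0, 0.109, 0.994, -0.0]
force: [0.3, 0.2, -1.6]
grip_width: 60.2
grip_force: 30.0
```

Emit:
step_arm(deltas=[[4.5,0,0,0.2,0,0,0],[4.5,0,0,0.4,0,0,0],[4.5,0,0,0.4,0,0,0]])

```text
time: 20.4
eef_pos: [536.6, 238.3, 28.5]
tcp_rot: [-0.0, 0.109, 0.994, -0.0]
force: [-0.8, -0.0, -1.5]
grip_width: 60.5
grip_force: 30.0
```

Emit:
step_arm(deltas=[[4.5,0,0,0.1,0,0,0],[4.5,0,0,0.2,0,0,0],[4.5,0,0,0.2,0,0,0]])

```text
time: 20.78
eef_pos: [536.7, 238.4, 26.7]
tcp_rot: [-0.0, 0.109, 0.994, -0.0]
force: [0.4, -0.7, -1.6]
grip_width: 60.3
grip_force: 30.0
```

Emit:
step_arm(deltas=[[4.5,0,0,0.1,0,0,0],[4.5,0,0,0.2,0,0,0],[4.5,0,0,0.2,0,0,0]])

```text
time: 21.15
eef_pos: [536.8, 238.5, 25.2]
tcp_rot: [-0.0, 0.109, 0.994, 0.0]
force: [-1.9, -1.0, 3.5]
grip_width: 60.1
grip_force: 30.0
```

Contact at 25.2, the expected home height. Release and retreat.

Emit:
step_arm(deltas=[[6.8,0,0,0,0,0,0],[6.8,0,0,0,0,0,0],[8.78,0,0,0,0,0,0],[8.78,0,0,0,0,0,0],[8.78,0,0,0,0,0,0],[8.78,0,0,-4,0,0,0],[8.78,0,0,-9,0,0,0],[8.78,0,0,-13,0,0,0],[8.78,0,0,-13,0,0,0],[8.78,0,0,-13,0,0,0]])

```text
time: 22.4
eef_pos: [536.1, 238.4, 154.1]
tcp_rot: [-0.0, 0.109, 0.994, -0.0]
force: [0.1, -0.3, -0.3]
grip_width: 87.7
grip_force: 0.0
```

Run:
```python
from h import *
o=bot.get_obs(); p=o["eef_pos"]; c=cam("wrist",o); w=vision.snapshot("wrist"); cv2.imwrite("pics/raw11.png",w)
g=cv2.cvtColor(w,6); 
# rim: bright-ish ring; print predicted rim/flange outlines and measured dark flange
th=np.linspace(0,2*np.pi,361)
for n,r,z in(("rim",30,80),("flange",40.5,45)):
    P=proj(c,np.c_[538.5+r*np.cos(th),238.1+r*np.sin(th),0*th+z]); print(n,P.min(0).round(),P.max(0).round())
m=((g<60)).astype(np.uint8)*255; m[330:]=0
cs=max(cv2.findContours(m,0,1)[0],key=cv2.contourArea); print("dark",cv2.boundingRect(cs),cv2.contourArea(cs))
to((450,60,100),(430,-100,70,90),(434.5,-236,70,90),(434.5,-236,-8,90))
```

```text
rim [277. 191.] [368. 279.]
flange [267. 168.] [377. 275.]
dark (266, 156, 111, 119) 9900.5
pos [535.8 238.2 153.6] tool y az 77.5 t 22.45 j [-1.0, 0.42, 0.63, 1.84, -0.29, 0.98, 1.1] w 87.6
(450, 60, 100) [4.5, -19.25, 5.39] [-0.1, -0.1, -0.0]
(430, -100, 70, 90) [2.99, -35.3, 8.41] [-0.1, -0.1, -12.5]
(434.5, -236, 70, 90) [-0.4, -48.48, 8.42] [-0.1, -0.1, -12.5]
(434.5, -236, -8, 90) [-0.41, -48.47, 16.22] [-0.1, -0.1, -12.5]
```

Emit:
step_arm(deltas=[[8.78,2,-6,3,0,0,0],[8.78,4.5,-12,5.4,0,0,0],[8.78,4.5,-19,5.4,0,0,-3],[8.78,4.3,-25,5.4,0,0,-7],[8.78,3,-31,5.4,0,0,-12.5],[8.78,3,-36,5.4,0,0,-12.5],[8.78,1,-42,5.4,0,0,-12.5],[8.78,-0.4,-48.5,5.4,0,0,-12.5],[8.78,-0.4,-48.5,5.4,0,0,-12.5],[8.78,-0.4,-48.5,5.4,0,0,-12.5],[8.78,-0.4,-48.5,5.4,0,0,-12.5],[8.78,-0.4,-48.5,5.4,0,0,-12.5]])

```text
time: 23.95
eef_pos: [435.7, -234.1, 100.5]
tcp_rot: [-0.0, -0.001, 1.0, 0.0]
force: [0.5, 0.7, 0.2]
grip_width: 87.7
grip_force: 0.0
```

Run:
```python
from h import *
o=bot.get_obs(); c=cam("wrist",o); w=vision.snapshot("wrist"); cv2.imwrite("pics/raw12.png",w); g=cv2.cvtColor(w,6)
pr=proj(c,[[434.5,-236,55]])[0]; print("pred",pr,"expected cap px dia", np.ptp(proj(c,[[434.5,-249,55],[434.5,-223,55]])[:,0]))
m=(g<45).astype(np.uint8); m[:,:]=cv2.morphologyEx(m,2,np.ones((3,3)))
n,l,s,ct=cv2.connectedComponentsWithStats(m)
for i in range(1,n):
    if 200<s[i,4]<20000 and s[i,1]<330: print(s[i],ct[i].round(1),"at z53",back(c,ct[i],53)[0].round(1))
to((434.5,-236,50,90),(434.5,-236,-9,90))
```

```text
pred [318.3853243  243.59850839] expected cap px dia 43.86418038204681
[ 127    0   31  153 1796] [140.8  78.9] at z53 [ 342.  -332.6   53. ]
[ 553    2   71  103 3663] [595.1  47.6] at z53 [325.  -87.6  53. ]
[ 499   11   54  100 2114] [517.9  66.6] at z53 [ 335.1 -128.4   53. ]
[ 366  108   64   63 3109] [397.3 138.3] at z53 [ 373.4 -191.9   53. ]
[272 128  30  30 725] [286.5 142.2] at z53 [ 375.8 -254.    53. ]
[ 300  221   37   41 1224] [317.8 241.1] at z53 [ 433.5 -236.4   53. ]
pos [ 435.8 -234.3  100.6] tool y az 90.1 t 24.0 j [-0.2, 0.35, 0.7, 2.1, -0.31, 0.8, 2.26] w 87.7
(434.5, -236, 50, 90) [0.12, -0.17, 5.06] [0.0, -0.0, 0.1]
(434.5, -236, -9, 90) [0.12, -0.17, 10.96] [0.0, -0.0, 0.1]
```

Emit:
step_arm(deltas=[[8.78,0.2,-0.2,3,0,0,0],[8.78,0.2,-0.2,7,0,0,0],[8.78,0.2,-0.2,10.8,0,0,0],[8.78,0.2,-0.2,10.8,0,0,0],[8.78,0.2,-0.2,10.8,0,0,0],[1.8,0.2,-0.2,10.8,0,0,0],[1.8,0.2,-0.2,10.8,0,0,0],[1.8,0.2,-0.2,10.8,0,0,0],[1.8,0.2,-0.2,10.8,0,0,0],[1.8,0.2,-0.2,10.8,0,0,0],[1.8,0.2,-0.2,10.8,0,0,0],[1.8,0.2,-0.2,10.8,0,0,0],[1.8,0.2,-0.2,10.8,0,0,0],[1.8,0.2,-0.2,10.8,0,0,0],[1.8,0.2,-0.2,10.8,0,0,0]])

```text
time: 25.88
eef_pos: [433.4, -237.9, -7.3]
tcp_rot: [-0.0, 0.0, 1.0, 0.0]
force: [-0.4, -0.0, -0.8]
grip_width: 26.6
grip_force: 29.9
```

Run:
```python
from h import *
to((434,-236,130,90),(450,0,130,90),(560,80,130,90),(630,74,130,90),(630,74,30,90))
```

```text
pos [ 433.4 -237.9   -7.3] tool y az 90.0 t 25.88 j [-0.06, 0.54, 0.54, 2.15, -0.51, 0.58, 2.43] w 26.6
(434, -236, 130, 90) [-0.06, 0.19, -13.73] [0.0, -0.0, -0.0]
(450, 0, 130, 90) [-1.65, 23.79, -13.73] [0.0, -0.0, -0.0]
(560, 80, 130, 90) [-12.64, 31.8, -13.73] [0.0, -0.0, -0.0]
(630, 74, 130, 90) [-19.64, 31.2, -13.73] [0.0, -0.0, -0.0]
(630, 74, 30, 90) [-19.64, 31.2, -3.73] [0.0, -0.0, -0.0]
```

Emit:
step_arm(deltas=[[1.8,0,0,-5,0,0,0],[1.8,0,0,-10,0,0,0],[1.8,0,2,-13.7,0,0,0],[1.8,-0.5,7,-13.7,0,0,0],[1.8,-1,12,-13.7,0,0,0],[1.8,-1.3,18,-13.7,0,0,0],[1.8,-1.6,23.8,-13.7,0,0,0],[1.8,-6,27.5,-13.7,0,0,0],[1.8,-10,31,-13.7,0,0,0],[1.8,-15,31.2,-13.7,0,0,0],[1.8,-19.6,31.2,-13.7,0,0,0],[1.8,-19.6,31.2,-10,0,0,0],[1.8,-19.6,31.2,-6,0,0,0],[1.8,-19.6,31.2,-4,0,0,0],[1.8,-19.6,31.2,-4,0,0,0],[1.8,-19.6,31.2,-4,0,0,0]])

```text
time: 27.88
eef_pos: [630.7, 74.0, 34.2]
tcp_rot: [0.001, 0.0, 1.0, 0.0]
force: [0.5, -0.1, 0.4]
grip_width: 26.4
grip_force: 29.9
```

Run:
```python
from h import *
o=bot.get_obs(); c=cam("wrist",o); w=vision.snapshot("wrist"); cv2.imwrite("pics/raw13.png",w); g=cv2.cvtColor(w,6)
th=np.linspace(0,2*np.pi,361)
P=proj(c,np.c_[630+26.5*np.cos(th),74+26.5*np.sin(th),0*th+12]); print("seat pred",P.min(0).round(),P.max(0).round(),"top at",P[P[:,1].argmin()].round())
for r in range(int(P[:,1].min())-8,int(P[:,1].min())+40,6): print(r,g[r,240:400:5].tolist())
print(o["force"],o["grip_width"]); to((630,74,-3.3,90))
```

```text
seat pred [273. 209.] [371. 302.] top at [322. 209.]
200 [133, 132, 131, 133, 133, 132, 133, 134, 133, 133, 133, 134, 133, 132, 134, 133, 133, 134, 131, 132, 130, 120, 123, 142, 215, 186, 187, 188, 184, 91, 91, 89]
206 [133, 132, 132, 135, 134, 133, 133, 135, 134, 134, 133, 133, 132, 133, 134, 131, 132, 133, 132, 130, 132, 129, 131, 139, 223, 190, 195, 196, 189, 94, 95, 94]
212 [134, 132, 132, 132, 133, 133, 134, 132, 134, 131, 133, 133, 92, 40, 43, 66, 70, 59, 47, 42, 48, 125, 131, 145, 200, 200, 201, 200, 123, 97, 98, 99]
218 [132, 132, 133, 132, 134, 134, 132, 133, 132, 135, 129, 39, 80, 81, 75, 69, 67, 67, 67, 73, 79, 67, 39, 219, 201, 202, 202, 200, 122, 96, 98, 97]
224 [135, 132, 133, 132, 134, 134, 133, 133, 134, 105, 70, 79, 64, 68, 71, 67, 70, 71, 71, 73, 60, 67, 75, 39, 198, 201, 201, 202, 123, 97, 97, 97]
230 [132, 133, 133, 132, 132, 133, 134, 134, 130, 71, 69, 50, 71, 71, 72, 71, 71, 70, 73, 69, 71, 69, 63, 50, 78, 201, 200, 200, 122, 98, 98, 94]
236 [135, 131, 132, 133, 131, 133, 133, 134, 62, 72, 62, 72, 71, 71, 70, 73, 69, 71, 69, 72, 71, 71, 69, 41, 113, 101, 200, 198, 122, 98, 98, 95]
242 [135, 131, 131, 134, 135, 133, 132, 130, 70, 47, 50, 50, 53, 51, 52, 50, 49, 72, 71, 70, 69, 70, 70, 49, 104, 120, 197, 198, 97, 95, 95, 93]
[ 0.49868389 -0.05786562  0.36949593] 26.412171821404364
pos [630.8  74.1  34.4] tool y az 90.0 t 27.93 j [-0.6, 0.64, 0.54, 1.8, -0.44, 0.81, 1.73] w 26.3
(630, 74, -3.3, 90) [0.09, -0.01, 3.77] [0.0, 0.1, -0.0]
```

Emit:
step_arm(deltas=[[1.8,0,0,1.5,0,0,0],[1.8,0,0,3,0,0,0],[1.8,0,0,3.6,0,0,0],[1.8,0,0,3.7,0,0,0],[1.8,0,0,3.7,0,0,0]])

```text
time: 28.55
eef_pos: [628.9, 74.7, -3.8]
tcp_rot: [-0.001, 0.0, 1.0, 0.001]
force: [-3.7, 1.6, 9.6]
grip_width: 26.9
grip_force: 30.0
```

Emit:
step_arm(deltas=[[1.8,0,0,0.1,0,0,0],[1.8,0,0,0.1,0,0,0]])

```text
time: 28.8
eef_pos: [629.1, 74.7, -3.9]
tcp_rot: [-0.001, 0.0, 1.0, 0.001]
force: [-7.6, 0.3, 16.7]
grip_width: 26.2
grip_force: 30.0
```

Emit:
step_arm(deltas=[[1.8,0,0,-0.1,0,0,0],[3,0,0,-0.1,0,0,0],[5,0,0,-0.1,0,0,0],[5,0,0,-0.1,0,0,0],[5,0,0,-0.1,0,0,0],[5,0,0,-4,0,0,0],[5,0,0,-9,0,0,0],[5,0,0,-15,0,0,0],[6,0,0,-21,0,0,0],[6,0,0,-24,0,0,0],[6,0,0,-24,0,0,0],[6,0,0,-24,0,0,0]])

```text
time: 30.3
eef_pos: [628.9, 74.1, 233.6]
tcp_rot: [-0.001, 0.0, 1.0, -0.0]
force: [-0.5, 0.3, -0.1]
grip_width: 59.8
grip_force: 0.0
```

Run:
```python
from h import *
o=bot.get_obs(); c=cam("wrist",o); w=vision.snapshot("wrist"); cv2.imwrite("pics/raw14.png",w); g=cv2.cvtColor(w,6)
m=(g<45).astype(np.uint8); n,l,s,ct=cv2.connectedComponentsWithStats(cv2.morphologyEx(m,2,np.ones((3,3))))
for i in range(1,n):
    if 80<s[i,4]<9000 and s[i,1]<330: print("dark",s[i],ct[i].round(1),back(c,ct[i],57)[0].round(1))
# cylinder foot: blue in top view (arm may hide) and in wrist
for nm in("top","wrist"):
    im=vision.snapshot(nm) if nm=="top" else w
    b=cv2.inRange(cv2.cvtColor(im,cv2.COLOR_BGR2HSV),(105,120,50),(125,255,255)); n,l,s,ct=cv2.connectedComponentsWithStats(b)
    cc=c if nm=="wrist" else cam("top")
    for i in range(1,n):
        if s[i,4]>80: print(nm,s[i],ct[i].round(1),back(cc,(s[i,0]+s[i,2]/2-.5,s[i,1]+s[i,3]/2-.5),8)[0].round(1))
cs=cam("scene")
b=cv2.inRange(cv2.cvtColor(vision.snapshot("scene"),cv2.COLOR_BGR2HSV),(105,120,50),(125,255,255)); n,l,s,ct=cv2.connectedComponentsWithStats(b)
for i in range(1,n):
    if s[i,4]>80: print("scene",s[i],ct[i].round(1),back(cs,(s[i,0]+s[i,2]/2-.5,s[i,1]+s[i,3]/2-.5),5)[0].round(1))
to((592.7,-62.4,233,90))
```

```text
dark [ 472   56   44   76 1100] [487.3  95.5] [537.7 212.3  57. ]
dark [524  61  40  49 989] [547.9  83. ] [527.5 262.   57. ]
dark [452  73  28  65 634] [463.2 108.9] [548.6 192.9  57. ]
dark [ 154  127   61   62 1849] [189.8 155.2] [587.2 -39.7  57. ]
dark [310 190  25  28 577] [322.2 203.5] [629.5  74.5  57. ]
top [380 119  29  28 634] [394.2 132.6] [ 793.6 -190.6    8. ]
top [324 210  28  25 310] [337.7 224.3] [593.1 -61.4   8. ]
wrist [ 154  127   59   49 1057] [185.6 144.8] [587.4 -60.9   8. ]
wrist [165 176  20  15 172] [174.8 183. ] [618.6 -72.    8. ]
scene [445 164  31  24 594] [460.2 175.2] [1045.3  -95.2    5. ]
scene [358 248  31  16 213] [373.2 256. ] [593.4 -65.6   5. ]
pos [628.7  74.  233.1] tool y az 90.0 t 30.45 j [-0.7, 0.43, 0.67, 1.64, -0.28, 1.18, 1.61] w 59.8
(592.7, -62.4, 233, 90) [3.59, -13.64, 0.03] [-0.0, -0.2, -0.0]
```

Emit:
step_arm(deltas=[[7.5,1.2,-4,0,0,0,0],[7.5,2.4,-9,0,0,0,0],[7.5,3.6,-13.6,0,0,0,0],[7.5,3.6,-13.6,0,0,0,0],[7.5,3.6,-13.6,0,0,0,0],[7.5,3.6,-13.6,0,0,0,0]])

```text
time: 31.2
eef_pos: [593.8, -60.2, 234.1]
tcp_rot: [-0.0, -0.001, 1.0, 0.0]
force: [0.2, -0.0, -0.4]
grip_width: 75.3
grip_force: 0.0
```

Run:
```python
from h import *
o=bot.get_obs(); c=cam("wrist",o); w=vision.snapshot("wrist"); cv2.imwrite("pics/raw15.png",w)
b=cv2.inRange(cv2.cvtColor(w,cv2.COLOR_BGR2HSV),(105,120,50),(125,255,255)); n,l,s,ct=cv2.connectedComponentsWithStats(b)
for i in range(1,n):
    if s[i,4]>80: print(s[i],ct[i].round(1),back(c,(s[i,0]+s[i,2]/2-.5,s[i,1]+s[i,3]/2-.5),8)[0].round(1))
P=proj(c,[[592.5+33*np.cos(t),-62.5+33*np.sin(t),5] for t in np.radians(np.arange(30,390,60))]); print(P.min(0),P.max(0))
to((592.5,-62.5,142,90))
cv2.imwrite("pics/w15.png",w)
```

```text
[ 289  163   62   56 1440] [319.6 187.7] [591.4 -62.3   8. ]
[175 416  40  33 866] [194.9 431.3] [ 879.4 -209.7    8. ]
[286.45538441 162.34731475] [352.2581034  218.90048501]
pos [593.8 -60.3 234.2] tool y az 90.1 t 31.25 j [-0.55, 0.36, 0.71, 1.73, -0.26, 1.15, 1.81] w 74.8
(592.5, -62.5, 142, 90) [0.12, -0.22, 9.22] [0.0, -0.0, 0.1]
```

View pics/w15.png

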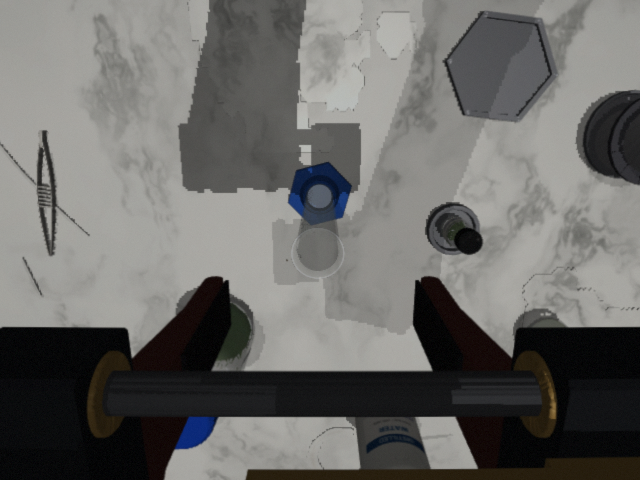

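The view shows the cylinder foot at (320,191) and its tube top at (318,255), between the fingers. The vial stands in its holder at (455,230), and the six-sided seat is at about (499,66).

Run:
```python
from h import *
o=bot.get_obs(); c=cam("wrist",o)
print(back(c,(318,255),200),back(c,(499,66),8), back(c,[(444,62),(553,75)],8))
```

```text
[[595.98130263 -62.35042027 200.        ]] [[473.94342281 104.16439674   8.        ]] [[470.89222749  52.59056811   8.        ]
 [481.33155678 155.96625231   8.        ]]
```

Emit:
step_arm(deltas=[[7.5,0.1,-0.2,2,0,0,0],[7.5,0.1,-0.2,5,0,0,0],[7.5,0.1,-0.2,9,0,0,0],[7.5,0.1,-0.2,9,0,0,0],[7.5,0.1,-0.2,9,0,0,0]])

```text
time: 31.88
eef_pos: [593.4, -63.8, 145.9]
tcp_rot: [0.001, -0.0, 1.0, -0.0]
force: [0.4, -0.3, 0.9]
grip_width: 75.0
grip_force: 0.0
```

Emit:
step_arm(deltas=[[6,0,0.1,0.2,0,0,0],[5,0,0.1,0.2,0,0,0],[4.2,0,0.1,0.2,0,0,0],[3.8,0,0.1,0.2,0,0,0],[3.5,0,0.1,0.2,0,0,0],[3.2,0,0.1,0.2,0,0,0],[2.9,0,0.1,0.2,0,0,0],[2.5,0,0.1,0.2,0,0,0],[2.2,0,0.1,0.2,0,0,0],[2.2,0,0.1,0.2,0,0,0]])

```text
time: 33.12
eef_pos: [592.5, -62.9, 142.7]
tcp_rot: [-0.0, 0.0, 1.0, 0.0]
force: [-0.0, -0.6, -0.5]
grip_width: 29.9
grip_force: 30.0
```

Run:
```python
from h import *
to((593,-62,190,90),(560,20,190,90),(474,103,190,90)); print(bot.get_obs()["force"])
```

```text
pos [592.5 -62.9 142.7] tool y az 90.0 t 33.12 j [-0.5, 0.46, 0.67, 1.83, -0.34, 0.97, 1.88] w 29.9
(593, -62, 190, 90) [-0.05, 0.09, -4.73] [0.0, -0.0, -0.0]
(560, 20, 190, 90) [3.25, 8.29, -4.73] [0.0, -0.0, -0.0]
(474, 103, 190, 90) [11.86, 16.59, -4.73] [0.0, -0.0, -0.0]
[-0.01569764 -0.57693944 -0.45955464]
```

Emit:
step_arm(deltas=[[2.2,0,0,-2,0,0,0],[2.2,0,0,-4.5,0,0,0],[2.2,1,1,-4.7,0,0,0],[2.2,3,3.5,-4.7,0,0,0],[2.2,5,6.5,-4.7,0,0,0],[2.2,7,9.5,-4.7,0,0,0],[2.2,9,12.5,-4.7,0,0,0],[2.2,11,15.5,-4.7,0,0,0],[2.2,11.9,16.7,-4.7,0,0,0],[2.2,11.9,16.7,-4.7,0,0,0],[2.2,11.9,16.7,-4.7,0,0,0],[2.2,11.9,16.7,-4.7,0,0,0]])

```text
time: 34.62
eef_pos: [473.8, 103.2, 189.6]
tcp_rot: [-0.0, 0.001, 1.0, -0.0]
force: [0.7, -0.1, -1.2]
grip_width: 30.1
grip_force: 30.0
```

Run:
```python
from h import *
o=bot.get_obs(); to((474.2,104,147,90)); print(o["force"])
cs=cam("scene"); ct=cam("top"); c=cam("wrist",o)
zb=o["eef_pos"][2]-142.7; print("foot z",zb)
for nm,cc in(("scene",cs),("wrist",c)):
    b=cv2.inRange(cv2.cvtColor(vision.snapshot(nm),cv2.COLOR_BGR2HSV),(105,120,50),(125,255,255)); n,l,s,ctt=cv2.connectedComponentsWithStats(b)
    for i in range(1,n):
        if s[i,4]>80: print(nm,s[i],back(cc,(s[i,0]+s[i,2]/2-.5,s[i,1]+s[i,3]/2-.5),zb+6)[0].round(1))
```

```text
pos [473.8 103.2 189.6] tool y az 89.9 t 34.62 j [-0.94, 0.17, 0.68, 2.03, -0.13, 0.98, 1.37] w 30.1
(474.2, 104, 147, 90) [-0.04, 0.08, 4.26] [-0.0, -0.0, -0.1]
[ 0.68827696 -0.05775719 -1.16476527]
foot z 46.85636809555052
scene [445 164  31  24 594] [ 938.4 -122.6   52.9]
scene [250 231  31  19 287] [472.4  99.5  52.9]
wrist [ 283  176   80   70 2520] [472.4 103.8  52.9]
```

Emit:
step_arm(deltas=[[2.2,-0.1,0.1,1,0,0,0],[2.2,-0.1,0.1,2.5,0,0,0],[2.2,-0.1,0.1,3.5,0,0,0],[2.2,-0.1,0.1,4,0,0,0],[2.2,-0.1,0.1,4.1,0,0,0],[2.2,-0.1,0.1,4.1,0,0,0]])

```text
time: 35.48
eef_pos: [474.8, 105.1, 148.9]
tcp_rot: [0.0, 0.0, 1.0, 0.0]
force: [-0.1, -0.1, -1.9]
grip_width: 30.0
grip_force: 30.0
```

Emit:
step_arm(deltas=[[2.2,0,0,0.1,0,0,0],[2.2,0,0,0.2,0,0,0],[2.2,0,0,0.2,0,0,0]])

```text
time: 35.85
eef_pos: [474.6, 105.1, 146.8]
tcp_rot: [0.0, 0.0, 1.0, 0.0]
force: [0.4, -1.0, -2.0]
grip_width: 30.2
grip_force: 30.0
```

Emit:
step_arm(deltas=[[2.2,0,0,0.1,0,0,0],[2.2,0,0,0.1,0,0,0]])

```text
time: 36.1
eef_pos: [475.5, 105.3, 146.7]
tcp_rot: [0.001, 0.0, 1.0, 0.0]
force: [-0.9, -0.4, 6.5]
grip_width: 30.0
grip_force: 30.0
```

Contact. I'll open slowly and rise.

Emit:
step_arm(deltas=[[3.2,0,0,0,0,0,0],[3.6,0,0,0,0,0,0],[5,0,0,0,0,0,0],[7,0,0,0,0,0,0],[7.5,0,0,0,0,0,0],[7.5,0,0,0,0,0,0],[7.5,0,0,-3,0,0,0],[7.5,0,0,-7,0,0,0],[7.5,0,0,-10,0,0,0],[7.5,0,0,-10,0,0,0],[7.5,0,0,-10,0,0,0],[7.5,0,0,-10,0,0,0]])

```text
time: 37.6
eef_pos: [473.8, 104.8, 244.6]
tcp_rot: [-0.001, 0.0, 1.0, -0.001]
force: [0.1, 0.0, -0.8]
grip_width: 75.2
grip_force: 0.0
```

Run:
```python
from h import *
o=bot.get_obs(); to((330,-420,246,20)); c=cam("wrist",o); cs=cam("scene")
th=np.linspace(0,2*np.pi,361)
for nm,cc in(("scene",cs),("wrist",c)):
    im=vision.snapshot(nm); cv2.imwrite(f"pics/end_{nm}.png",im)
    b=cv2.inRange(cv2.cvtColor(im,cv2.COLOR_BGR2HSV),(105,120,50),(125,255,255)); n,l,s,ctt=cv2.connectedComponentsWithStats(b)
    for i in range(1,n):
        if s[i,4]>80: print(nm,s[i],back(cc,(s[i,0]+s[i,2]/2-.5,s[i,1]+s[i,3]/2-.5),9)[0].round(1))
# stack in scene: predicted silhouettes
for n,r,z in(("rim",30,80),("flange top",40.5,45),("flange bottom",40.5,40),("pan base",30,4)):
    P=proj(cs,np.c_[537.5+r*np.cos(th),238.5+r*np.sin(th),0*th+z]); print(n,P.min(0).round(1),P.max(0).round(1))
g=cv2.cvtColor(cv2.imread("pics/end_scene.png"),6)
P=proj(cs,[[537.5,238.5,60]])[0].astype(int); print(P)
for r in range(P[1]-35,P[1]+40,3): print(r,g[r,P[0]-30:P[0]+32:3].tolist())
```

```text
pos [473.8 104.8 244.6] tool y az 90.0 t 37.6 j [-0.98, 0.1, 0.69, 1.96, -0.07, 1.11, 1.31] w 75.2
(330, -420, 246, 20) [14.35, -52.49, -0.05] [-0.1, -0.1, 70.0]
scene [445 164  31  24 588] [1036.3  -97.5    9. ]
scene [258 249  24  20 231] [478.8  97.    9. ]
wrist [292 166  48  52 657] [473.8  98.2   9. ]
wrist [336 190  17  29 312] [486.7 127.4   9. ]
rim [213.  189.7] [242.7 203. ]
flange top [209.7 202.3] [249.1 220.9]
flange bottom [210.  204.4] [249.3 223.1]
pan base [217.  221.4] [245.6 235.8]
[228 204]
169 [154, 154, 167, 169, 167, 164, 167, 162, 135, 127, 96, 102, 94, 85, 83, 90, 102, 95, 100, 109, 112]
172 [156, 150, 166, 169, 166, 169, 166, 165, 167, 169, 165, 141, 137, 87, 83, 94, 91, 82, 102, 111, 115]
175 [143, 166, 168, 166, 167, 165, 168, 165, 167, 168, 166, 170, 168, 168, 164, 154, 135, 83, 109, 111, 108]
178 [168, 166, 168, 168, 168, 167, 168, 167, 168, 169, 166, 166, 167, 169, 164, 164, 162, 164, 153, 110, 114]
181 [166, 166, 166, 166, 167, 168, 167, 166, 166, 167, 169, 164, 168, 163, 164, 162, 160, 162, 158, 109, 111]
184 [168, 167, 166, 166, 169, 167, 168, 167, 
[... 1264 characters left out ...]
162, 158, 102]
223 [155, 159, 166, 152, 100, 149, 98, 88, 54, 51, 48, 53, 64, 60, 58, 61, 53, 89, 153, 131, 94]
226 [159, 160, 110, 150, 164, 93, 71, 56, 64, 64, 68, 66, 64, 64, 62, 56, 55, 41, 122, 133, 98]
229 [149, 119, 160, 163, 154, 77, 47, 51, 65, 65, 64, 64, 66, 69, 62, 59, 45, 44, 98, 134, 101]
232 [152, 163, 161, 166, 149, 74, 44, 42, 66, 65, 70, 68, 65, 66, 60, 55, 44, 44, 73, 136, 102]
235 [158, 157, 163, 164, 159, 59, 71, 49, 46, 49, 52, 53, 54, 47, 41, 47, 46, 63, 113, 137, 105]
238 [158, 154, 157, 157, 160, 147, 63, 53, 56, 52, 54, 43, 49, 44, 45, 57, 81, 133, 139, 140, 107]
241 [157, 158, 162, 160, 160, 161, 161, 158, 130, 91, 83, 81, 91, 71, 100, 131, 134, 140, 135, 139, 109]
```

```bash
python3 -c "
from workcell import bot
print(bot.hand_in())"
```

```text
the job is handed in; nothing more can be done
None
```

The job is handed in at about 38 s: the pan is in its seat, the sieve is keyed and down on it, the vial and measuring cylinder are in their holders, and everything is released. I checked the fits by contact height and camera measurements; the hand-in gave no verdict.

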